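# Pry open the keeper box and light-cure the brooch

## Task

Pick up the spatula, work its blade under the lid of the grey keeper box through the notch in the front wall, lever the lid up and over until it falls fully open, and lay the spatula back flat on its cork mat. Then take the curing lamp from its wooden disc, aim its lens squarely at the stone of the brooch inside the box from 2 to 9 cm away and hold it steady for two seconds, and stand the lamp upright on its disc again. Open the lid with the blade only: the gripper must not touch the box or its lid, the brooch must stay where it lies, and the two cork blanks beside the box are to be left alone.

Things in the scene. Friction and masses are not known exactly. Their poses are not given: they have to be found in the camera images.
- keeper: The keeper box, grey painted steel, fixed to the table: 110 mm (x, depth) x 130 mm (y, width) x 60 mm high, walls 3 mm, inner floor 5 mm above the table. Origin at the centre of its underside; its own -x side is the front with the pry notch, its +x side carries the hinge. It is turned up to 20 degrees either way. The brooch lies inside.
- keeper_notch (a point): Centre of the pry notch at the outer face of the box's front wall: the top 10 mm of that wall is missing over a width of 74 mm, so the slot runs from 50 mm to 60 mm above the table, under the closed lid; this point is 55 mm above the table. Axes as the box: the blade goes in along +x, level.
- keeper_hinge (a point): Middle of the lid's hinge line, which runs along the box's y axis at the upper rear edge, 60 mm above the table and 112 mm behind the notch point. Axes as the box.
- lid (a joint): Hinge angle of the lid, rad: 0 shut, pi/2 upright, 2.4 fully open, leaning back on its stop. A flat bare steel plate 122 mm (x) x 134 mm (y) x 4 mm, about 240 g, no handle; shut, its underside is 60 mm above the table and it overhangs the front wall by 12 mm. Almost free hinge: below upright it falls shut unless held, beyond upright it falls open. Raising it 80 mm from the hinge takes about 2 N.
- lid_lip (a point): Middle of the lower front edge of the lid, 124 mm from the hinge line; it moves with the lid. Axes of the lid.
- brooch: The brooch: a pale wooden disc 44 mm across and 8 mm thick, lying flat, loose (50 g), on the inner floor of the box up to 20 mm off its middle, with a 22 mm round glass stone on top. Origin at the centre of its underside. Hidden until the lid is open.
- brooch_stone (a point): Top of the brooch's glass stone, 16 mm above the underside of the brooch (21 mm above the table). Its z axis points up.
- spatula: The spatula, loose, about 70 g: dark wooden handle 100 mm long (x), 18 x 18 mm, and a thin steel blade, 26 mm wide, 2.5 mm thick, sticking out 105 mm from the handle's +x end at mid-height. Origin at the centre of the handle's underside; x runs to the blade tip, z up. It starts lying on the cork mat, blade pointing away from the robot, 9 mm above the mat.
- spatula_tip (a point): Middle of the blade's straight front edge, 155 mm along x from the spatula's origin and 9 mm above its underside. Axes as the spatula.
- mat: The spatula's cork mat, fixed: 240 mm (x) x 100 mm (y) x 5 mm. Origin at the centre of its underside, on the table. It lies either on the left or on the right side of the keeper box.
- lamp: The curing lamp, a loose torch of about 140 g standing upright on its lens: black round head 42 mm across and 30 mm high at the bottom, above it a plain aluminium barrel 26 mm across up to 125 mm. Origin at the centre of the lens (the underside of the head); z points along the barrel away from the lens, so the lamp shines along its -z. It is always on.
- disc: The lamp's round wooden disc, fixed to the table, 90 mm across, 8 mm thick. Origin at the centre of its underside, on the table. It lies on the other side of the keeper box from the mat.
- blank0: Bystander, to be left alone: round cork blank, 48 mm across, 6 mm thick, lying to the left of the keeper box. Origin at the centre of its underside.
- blank1: Bystander, to be left alone: round cork blank, 48 mm across, 6 mm thick, lying to the right of the keeper box. Origin at the centre of its underside.
Things that resemble listed ones, but are neither listed nor needed, are in the scene too. Several things have the shape of the disc; the one meant has the colours described above.

How it is judged (in metres and radians):
On the way, in this order (a step that is already met when the one before it is completed fails the run):
1. the spatula, under the lid, has levered it ajar (more than 0.25 rad) (value of joint lid above 0.25 rad and contact force between spatula and keeper above 0.2 N), for 0.04 s.
2. the lid is fully open (beyond 2.2 rad) (value of joint lid above 2.2 rad), for 0.2 s.
3. the spatula lies flat and released on its cork mat (x of spatula in the frame of mat between -0.1 and 0.1 m and y of spatula in the frame of mat between -0.05 and 0.05 m and z of spatula_tip in the frame of mat between 0 and 0.03 m and angle between spatula's own z axis and vertical below 0.15 rad and contact force between the fingers and spatula below 0.1 N and linear speed of spatula below 0.02 m/s and value of joint lid above 2.2 rad), for 0.2 s.
4. the lamp's axis stays within 12 mm of the stone, lens 20 to 90 mm from it, steady for 1.5 s (x of brooch_stone in the frame of lamp between -0.012 and 0.012 m and y of brooch_stone in the frame of lamp between -0.012 and 0.012 m and z of brooch_stone in the frame of lamp between -0.09 and -0.02 m and linear speed of lamp below 0.03 m/s and angular speed of lamp below 0.3 rad/s and value of joint lid above 2.2 rad), for 1.5 s.
At the end, for the whole second after the job is handed in: Lid beyond 2.2 rad; spatula flat (0.15 rad), released, at rest, its handle's middle on the cork mat; lamp upright (0.1 rad), released, at rest on its disc, within 30 mm of the disc's centre; brooch within 20 mm of where it was (all of step 3 and horizontal distance between lamp and disc below 0.03 m and z of lamp in the frame of disc between 0.004 and 0.012 m and angle between lamp's own z axis and vertical below 0.1 rad and linear speed of lamp below 0.02 m/s and contact force between the fingers and lamp below 0.1 N and distance of brooch from where it was at the start of the episode below 0.02 m); the robot touches nothing.
It fails at once if the gripper or arm presses on the keeper box or its lid (over 2 N) (contact force between any of the fingers, the arm and keeper above 2 N).
It fails at once if the brooch is shifted more than 20 mm (distance of brooch from where it was at the start of the episode above 0.02 m).
It fails at once if a cork blank is shifted more than 30 mm (distance of any of blank0, blank1 from where it was at the start of the episode above 0.03 m).
It also fails if it takes over 72 s, if anything falls off the work surface, if the arm or the gripper's body presses on something with over 40 N, if the wrist force passes 120 N, or if a joint passes its speed limit or range.

## Robot

A 6-joint arm with a two-finger parallel gripper is mounted at the origin on the work surface. World frame = base frame: x ahead of the robot, y to its left, z up, the work surface at z = 0. Lengths are in m, angles in degrees, forces in N, time in s.
With the tool pointing down it reaches from about 0.325 to 0.775 m from the base axis. Payload 9.3 kg.
Tool frame: the origin (TCP) lies on the mounting face of the last link; the fingertips stand 173 mm ahead of it and the grasp point (between the pads) lies grasp_offset ahead of it (grasp_offset is the distance from the TCP to the grasp point, in m); z points along the fingers, y is the line along which they close (so a half turn about z gives the same grasp; the last joint's range is limited). The gripper opens to 85 mm and grips with 20 to 120 N. Pads are 22 mm wide; open, the fingers measure 114 mm over their backs; the gripper's body (76 mm by 85 mm) begins 54 mm behind the grasp point. The pads swing forward as they close: fully open they stand 13 mm farther back than shut.
Start: joints at [63.736, 14.817, 1.232, 76.415, 0, 81.257], TCP at [0.166, 0.524, 0.405] pointing down, gripper open.
Joint ranges: [-174.27, 174.27], [-52.1, 104.24], [-59.71, 78.15], [-110.17, 111.67], [-87.03, 83.33], [-180, 180]. Speed limits (degrees/s): [127.2, 127.2, 159.86, 180, 180, 180].

## Interface

Orientations are given as a 3x3 rotation matrix whose columns are the frame's x, y, z axes.
In Python, from cell import observe, read_camera, camera_params, job_done, regions_of, grasp_offset gives the robot as it stands.
- The arm moves only by the shell command python3 -m inch 'ROWS' [FORCE]. ROWS is JSON, a list that holds one entry, the list of rows, each a list of 7 numbers: the shift along the tool's x, y, z in cm, then the turn, a rotation vector about the tool's x, y, z in degrees, then the finger opening in cm, from 0 to 8.54. In form: [[[tx, ty, tz, ax, ay, az, claw], ...]]. A call has 1 to 5 rows; each row is the pose to reach, as a shift and turn from the pose commanded when the call began, along the tool's axes at that moment; what a row does not reach only later rows make up. A row lasts 1/12 s, in which the tool goes at most 41.7 mm and 7.16 degrees, less where a joint would pass 70% of its speed; a pose out of reach is approached as far as the arm can. A call with a gripper value outside its range is refused whole. The fingers move at their own pace and stop on an object; FORCE is the grip in N (left out, the last holds). Time passes only in rows, so rows that repeat a pose let the fingers close. It gives the time, the measured TCP pose, the force, the opening and the grip force at its end, in the units of the state.
- observe(): the state, without advancing time (a new reading comes with each control period).
- read_camera(name): name is "scene" or "top"; returns the picture (384x512x3 uint8, blue, green, red); there is no depth.
- camera_params(name): a dict with "intrinsics" (3x3 intrinsics, pixels), "camera_from_world" (4x4, takes a point from world to camera coordinates). Camera axes: x right, y down, z forward; pixel columns grow to the right and rows downward; lengths in m; the calibration is good to about 2 mm. A picture is of the moment at which its call begins. camera_params takes no time and is no camera call.
- job_done(): hands the job in; it is judged then, once.
Trained networks look in the newest picture that a camera, given by its name, has taken for a name from the list of things; names that differ only in an ending like _2 or _b are one class to them, and where a whole thing is asked for, a point or a joint stands for the part that bears it (a point fixed in the world has none). Each returns a list of dicts, best first, with "score" (0 to 1); they miss things now and then, are a little off and sometimes report something else, mostly with a low value. They report only what shows in the picture. A call takes as long as a camera call. They do not tell look-alikes from the thing itself.
- regions_of(camera, query): "region" (384x512 bool, what is visible of it) and "rect" ([left, top, right, bottom] in pixels, round what is visible of it).
The state is a dict: "time": time; "qpos": joint angles; "joint_vel": joint speeds; "joint_efforts": joint torques, N m; "ee_pos": TCP position; "ee_rot": TCP orientation; "force": force on the tool from outside, world axes, zero at the start; "wrist_torque": the same for the moment, N m; "finger_gap": opening from 0.0 (shut) to 1.0 (fully open); "gripper_force": force on a finger pad.
Only numpy, scipy, OpenCV 4.12 (cv2) and the standard library are available. Lean on these libraries where they do the work, as an engineer would, in place of code of your own. Each camera call takes 0.05 s, during which the arm holds its last target. There are 200 camera calls.

## Working session

There is one attempt and no reset: what is moved stays moved. The work goes in short steps, Python scripts to look and compute and a shell command to move; the robot and the scene stay as the last step left them, time stands still between calls to the robot, and variables do not carry over. Pictures are saved under pics/ and viewed, at most 11 in all, crops included, and the job is handed in when it is done.

```bash
ls; mkdir -p pics; cat > h.py <<'E'
import numpy as np, cv2
from cell import *
np.set_printoptions(precision=4,suppress=True)
def P(name):
    p=camera_params(name); return np.array(p["intrinsics"]),np.array(p["camera_from_world"])
def ray(name,uv):
    K,T=P(name); d=np.linalg.inv(K)@[uv[0],uv[1],1]; R=T[:3,:3]
    return -R.T@T[:3,3], R.T@d
def onz(name,uv,z):
    c,d=ray(name,uv); return c+d*(z-c[2])/d[2]
def proj(name,X):
    K,T=P(name); X=np.atleast_2d(X); q=(X@T[:3,:3].T+T[:3,3])@K.T; return q[:,:2]/q[:,2:]
def tri(a,b):
    c1,d1=ray("scene",a);c2,d2=ray("top",b)
    A=np.stack([d1,-d2],1); s=np.linalg.lstsq(A,c2-c1,rcond=None)[0]
    p,q=c1+s[0]*d1,c2+s[1]*d2; return (p+q)/2,np.linalg.norm(p-q)
E
python3 - <<'E'
from h import *
for n in ("scene","top"):
    im=read_camera(n); cv2.imwrite(f"pics/{n}0.png",im)
    K,T=P(n); print(n,K[0,0],-T[:3,:3].T@T[:3,3],T[2,:3])
    for q in ("keeper","lid","spatula","mat","lamp","disc","blank0","blank1"):
        for r in regions_of(n,q)[:4]:
            ys,xs=np.nonzero(r["region"]); print(q,round(r["score"],2),np.round(r["rect"]),xs.mean().round(1),ys.mean().round(1),len(xs), im[r["region"]].mean(0).round())
s=observe(); print(s["time"],s["ee_pos"],s["ee_rot"],grasp_offset)
E
```

```text
pics
scene 459.72991432357475 [ 1.2422 -0.2032  0.8537] [-0.6489  0.2332 -0.7243]
keeper 0.58 [203. 180. 266. 244.] 232.3 213.3 3361 [125. 125. 127.]
lid 0.94 [202. 182. 264. 230.] 231.1 205.2 2431 [150. 151. 154.]
spatula 0.58 [ 98. 201. 114. 275.] 104.8 241.1 796 [ 92. 103. 118.]
spatula 0.38 [202. 184. 266. 228.] 231.4 204.9 2445 [150. 151. 154.]
spatula 0.25 [202. 184. 265. 247.] 232.1 213.3 3440 [124. 125. 127.]
mat 0.3 [202. 184. 263. 247.] 232.1 213.3 3366 [125. 125. 127.]
lamp 0.62 [322. 123. 344. 171.] 334.0 148.5 522 [55. 57. 61.]
disc 0.96 [353. 139. 388. 162.] 370.0 147.4 622 [74. 76. 10.]
disc 0.78 [317. 159. 351. 179.] 335.0 168.7 443 [15. 31. 56.]
blank0 0.6 [168. 190. 187. 208.] 179.1 200.3 247 [ 55.  92. 135.]
blank0 0.46 [271. 157. 287. 174.] 278.3 166.6 211 [39. 66. 96.]
blank1 0.6 [168. 190. 187. 208.] 179.1 200.3 247 [ 55.  92. 135.]
blank1 0.46 [271. 157. 287. 174.] 278.3 166.6 211 [39. 66. 96.]
top 464.6085987240463 [0.4016 0.0385 1.2289] [ 0.115   0.0048 -0.9934]
keeper 0.58 [265. 148. 324. 205.] 294.0 174.9 2573 [161. 164. 165.]
lid 0.74 [266. 147. 324. 206.] 294.3 175.3 2536 [160. 164. 165.]
spatula 0.75 [401. 153. 411. 230.] 403.7 190.6 735 [101. 112. 127.]
disc 0.82 [159. 197. 192. 232.] 177.5 212.9 643 [30. 45. 71.]
disc 0.76 [113. 214. 145. 247.] 127.8 227.2 894 [104. 108.  43.]
blank0 0.72 [220. 225. 241. 239.] 229.6 231.1 283 [ 64.  89. 118.]
blank0 0.49 [322. 205. 344. 232.] 333.9 217.0 248 [ 88. 121. 156.]
blank0 0.49 [263. 148. 323. 205.] 294.3 175.4 2470 [161. 164. 165.]
blank1 0.72 [220. 225. 241. 239.] 229.6 231.1 283 [ 64.  89. 118.]
blank1 0.49 [322. 205. 344. 232.] 333.9 217.0 248 [ 88. 121. 156.]
blank1 0.49 [263. 148. 323. 205.] 294.3 175.4 2470 [161. 164. 165.]
0.9 [0.1656 0.5245 0.4047] [[-0.9536  0.301   0.    ]
 [ 0.301   0.9536  0.    ]
 [ 0.      0.     -1.    ]] 0.1547
```

```bash
python3 - <<'E'
import cv2,numpy as np
a=cv2.imread("pics/scene0.png")[90:310,60:420];b=cv2.imread("pics/top0.png")[120:270,90:450]
cv2.imwrite("pics/z0.png",cv2.resize(np.vstack([a,b]),None,fx=1.6,fy=1.6,interpolation=2))
a=cv2.resize(a,None,fx=2.2,fy=2.2);b=cv2.resize(b,None,fx=2.2,fy=2.2)
cv2.imwrite("pics/a.png",a);cv2.imwrite("pics/b.png",b)
E
```

```text
(no output)
```

View pics/a.png

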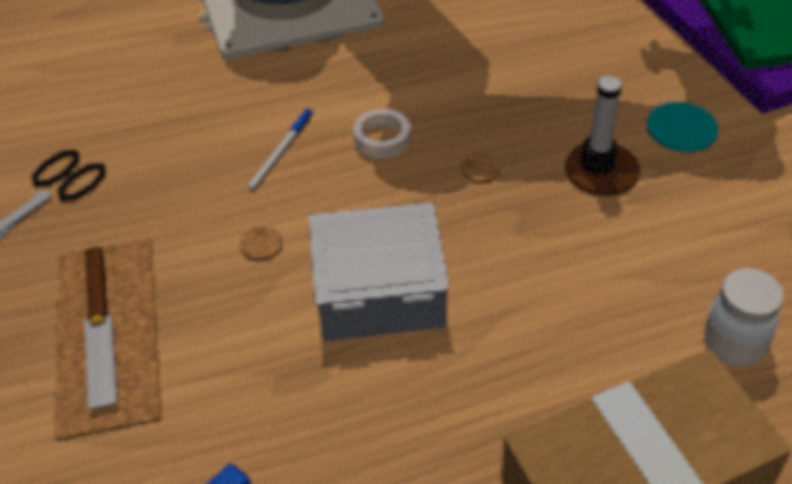

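View pics/b.png

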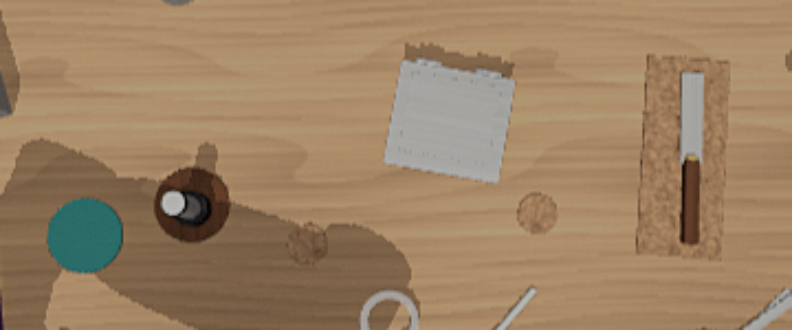

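Both crops (2.2x) show the box mid-scene with its front facing the robot. The mat and spatula lie on the robot's right (top crop x≈690, y 73 to 243). The lamp stands on the brown disc on the left (top crop 192,205). The teal disc is a decoy. Next I'll measure.

```bash
cat >> h.py <<'E'
def R0(n,q,i=0): return regions_of(n,q)[i]["region"]
E
python3 - <<'E'
from h import *
ims={n:read_camera(n) for n in("scene","top")}
# lid corners from top and scene
def corners(m):
    c=max(cv2.findContours(m.astype(np.uint8),0,2)[0],key=cv2.contourArea)
    return cv2.boxPoints(cv2.minAreaRect(c))
lt=corners(R0("top","lid")); L=np.array([onz("top",p,.064) for p in lt]); print("lid",L,L.mean(0),[np.linalg.norm(L[i]-L[i-1]).round(4) for i in range(4)])
e=L-np.roll(L,1,0)
print([np.degrees(np.arctan2(v[1],v[0])).round(1) for v in e])
ls=R0("scene","lid"); c=max(cv2.findContours(ls.astype(np.uint8),0,2)[0],key=cv2.contourArea)
print("scene lid poly",cv2.approxPolyDP(c,5,True)[:,0].tolist(),"pred",proj("scene",L).round(1).tolist())
# spatula by crop colours
for n,(x0,y0,x1,y1) in dict(scene=(90,195,125,285),top=(394,148,418,236)).items():
    m=np.zeros((384,512),bool); r=R0(n,"spatula"); im=ims[n].astype(int)
    hd=r&(im.sum(2)<210); bl=r&(im.min(2)>120)
    for nm,k in(("handle",hd),("blade",bl)):
        ys,xs=np.nonzero(k); cc=cv2.minAreaRect(np.stack([xs,ys],1).astype(np.float32)); print(n,nm,len(xs),cc, cv2.boxPoints(cc).round(1).tolist())
# mat corners from view
for p,q in (((648,55),None),((729,62),None),((722,260),None),((637,252),None)): print("mat",onz("top",(90+p[0]/2.2,120+p[1]/2.2),.005))
# disc: brown
for n in("scene","top"):
    for r in regions_of(n,"disc"):
        ys,xs=np.nonzero(r["region"]); rc=r["rect"]; c=((rc[0]+rc[2])/2,(rc[1]+rc[3])/2); print(n,"disc",c,onz(n,c,.008))
# lamp
for n in("scene","top"):
    for r in regions_of(n,"lamp"): print(n,"lamp",r["score"],r["rect"])
for k in((90+174/2.2,120+203/2.2),):print("lamp top in top",k,onz("top",k,.133))
k=(60+609/2.2,90+84/2.2);print(onz("scene",k,.133),tri(k,(90+174/2.2,120+203/2.2)))
print(tri((60+261/2.2,90+243/2.2),(90+537/2.2,120+213/2.2)),tri((60+480/2.2,90+167/2.2),(90+307/2.2,120+243/2.2)))
E
```

```text
lid [[ 0.5185  0.0453  0.064 ]
 [ 0.6386  0.0217  0.064 ]
 [ 0.6115 -0.1123  0.064 ]
 [ 0.4921 -0.0872  0.064 ]] [ 0.5652 -0.0331  0.064 ] [np.float64(0.1351), np.float64(0.1224), np.float64(0.1367), np.float64(0.122)]
[np.float64(78.7), np.float64(-11.1), np.float64(-101.4), np.float64(168.1)]
scene lid poly [[256, 183], [203, 188], [204, 227], [263, 221]] pred [[256.5, 180.4], [264.3, 219.8], [202.3, 226.6], [199.8, 186.3]]
scene handle 265 ((103.42402648925781, 219.05662536621094), (33.900447845458984, 8.40941333770752), 86.98721313476562) [[98.30000305175781, 202.39999389648438], [106.69999694824219, 201.89999389648438], [108.5, 235.8000030517578], [100.0999984741211, 236.1999969482422]]
scene blade 412 ((105.15509796142578, 254.03250122070312), (39.73985290527344, 11.376204490661621), 87.79740142822266) [[98.69999694824219, 234.39999389648438], [110.0999984741211, 234.0], [111.5999984741211, 273.70001220703125], [100.19999694824219, 274.1000061035156]]
top handle 285 ((403.0, 211.5), (37.0, 8.0), 90.0) [[399.0, 193.0], [407.0, 193.0], [407.0, 230.0], [399.0, 230.0]]
top blade 36
[... 395 characters left out ...]
4999999999995, 167.85) [0.4919 0.2705 0.008 ]
scene disc (370.75, 151.15) [0.4663 0.3937 0.008 ]
scene disc (105.05, 237.6) [ 0.5236 -0.3233  0.008 ]
top disc (176.64999999999998, 213.8) [0.4767 0.274  0.008 ]
top disc (128.85, 228.1) [0.4416 0.3995 0.008 ]
scene lamp 0.6 [321.6, 122.6, 346.3, 170.1]
scene lamp 0.22 [96.2, 202.1, 113.7, 272.4]
top lamp 0.53 [163.0, 206.4, 187.5, 224.3]
lamp top in top (169.09090909090907, 212.27272727272725) [0.473  0.2678 0.133 ]
[0.4791 0.268  0.133 ] (array([0.4737, 0.2699, 0.1281]), np.float64(0.002379087539645749))
(array([ 0.4611, -0.14  ,  0.0005]), np.float64(0.0012049138901905525)) (array([0.4306, 0.1362, 0.0025]), np.float64(0.0010761910398340321))
```

```bash
cat >> h.py <<'E'
from scipy.spatial.transform import Rotation as Ro
def Rt(yaw,pitch=0):
    """tool: x=-X_obj tilted, z down; yaw = heading of the object's +x (deg); pitch>0 raises the blade"""
    return (Ro.from_euler("z",yaw,degrees=True)*Ro.from_euler("y",-pitch,degrees=True)).as_matrix()@np.diag([-1,1,-1.])
def plan(p,R):
    """p: grasp point target"""
    s=observe(); R0_=np.array(s["ee_rot"]); t=np.array(p)-R[:,2]*grasp_offset
    d=R0_.T@(t-s["ee_pos"])*100; w=Ro.from_matrix(R0_.T@R).as_rotvec(degrees=True)
    print("t",s["time"],"plan",d.round(2),w.round(2),"F",np.round(s["force"],1))
E
python3 - <<'E'
from h import *
hc,jn,tp,rr=(403.2,211.5),(403.6,193.3),(405.2,153.9),(402.9,230)
H=onz("top",hc,.023);Rr=onz("top",rr,.023);J=onz("top",jn,.023);Tp=onz("top",tp,.015)
print("rear",Rr,"ctr",H,"junction",J,"tip",Tp)
for a,b in(((102.5,202.15),rr),((105.9,273.9),tp),((104.5,235),jn)):print("tri",tri(a,b))
d=Tp-Rr;print("len",np.hypot(*d[:2]),"yaw",np.degrees(np.arctan2(d[1],d[0])))
yaw=np.degrees(np.arctan2(d[1],d[0])); u=d/np.linalg.norm(d)
g=(Rr+Tp)/2;print(g)
plan((Tp-u*.125)*[1,1,0]+[0,0,.12],Rt(yaw))
E
```

```text
rear [ 0.4224 -0.3133  0.023 ] ctr [ 0.4701 -0.3167  0.023 ] junction [ 0.5174 -0.3203  0.023 ] tip [ 0.6228 -0.3325  0.015 ]
tri (array([ 0.4224, -0.3149,  0.019 ]), np.float64(0.0007391319959234799))
tri (array([ 0.6239, -0.3333,  0.0098]), np.float64(0.0016060837518422175))
tri (array([ 0.5186, -0.3234,  0.0115]), np.float64(0.0005302199052399895))
len 0.20134667672711629 yaw -5.470601575766588
[ 0.5226 -0.3229  0.019 ]
t 1.4 plan [-57.19 -70.57  13.  ] [  0.    -0.   -12.05] F [0.7 0.5 0.2]
```

```bash

python3 -m inch '[[[-2.4,-3,0.4,0,0,0,8.5],[-4.8,-6,0.8,0,0,0,8.5],[-7.2,-9,1.2,0,0,0,8.5],[-9.6,-12,1.6,0,0,0,8.5],[-12,-15,2,0,0,0,8.5]]]' 
python3 -m inch '[[[-2.4,-3,0.4,0,0,0,8.5],[-4.8,-6,0.8,0,0,0,8.5],[-7.2,-9,1.2,0,0,0,8.5],[-9.6,-12,1.6,0,0,0,8.5],[-12,-15,2,0,0,0,8.5]]]' 
python3 -m inch '[[[-2.4,-3,0.4,0,0,0,8.5],[-4.8,-6,0.8,0,0,0,8.5],[-7.2,-9,1.2,0,0,0,8.5],[-9.6,-12,1.6,0,0,0,8.5],[-12,-15,2,0,0,0,8.5]]]' 
python3 -m inch '[[[-2.4,-3,0.4,0,0,0,8.5],[-4.8,-6,0.8,0,0,0,8.5],[-7.2,-9,1.2,0,0,0,8.5],[-9.6,-12,1.6,0,0,0,8.5],[-12,-15,2,0,0,0,8.5]]]' 
python3 -c "
from h import *
plan([.4985,-.3206,.07],Rt(-5.47))"
```

```text
time: 1.82
ee_pos: [0.2348, 0.3437, 0.3845]
ee_rot: [[-0.954, 0.3, 0.0], [0.3, 0.954, 0.0], [-0.0, 0.0, -1.0]]
force: [1.6, -0.1, 0.7]
finger_gap: 0.995
gripper_force: 0.0
time: 2.23
ee_pos: [0.3041, 0.1645, 0.3648]
ee_rot: [[-0.954, 0.301, 0.001], [0.301, 0.954, 0.0], [-0.001, 0.001, -1.0]]
force: [1.3, 0.9, -0.1]
finger_gap: 0.993
gripper_force: 0.0
time: 2.65
ee_pos: [0.3735, -0.0151, 0.3448]
ee_rot: [[-0.953, 0.301, 0.001], [0.301, 0.953, -0.0], [-0.001, 0.0, -1.0]]
force: [1.1, 1.4, 0.3]
finger_gap: 1.001
gripper_force: 0.0
time: 3.07
ee_pos: [0.4429, -0.1943, 0.3246]
ee_rot: [[-0.953, 0.302, 0.0], [0.302, 0.953, -0.0], [-0.0, -0.0, -1.0]]
force: [0.7, 0.3, 0.1]
finger_gap: 0.994
gripper_force: 0.0
t 3.0667 plan [ -9.11 -10.36   9.99] [ -0.01   0.03 -12.08] F [0.7 0.3 0.1]
```

```bash

python3 -m inch '[[[-1.8,-2,2,0,0,-2.4,8.5],[-3.6,-4,4,0,0,-4.8,8.5],[-5.4,-6,6,0,0,-7.2,8.5],[-7.2,-8,8,0,0,-9.6,8.5],[-9.1,-10.4,10,0,0,-12.1,8.5]]]'
python3 -m inch '[[[0,0,2,0,0,0,8],[0,0,4,0,0,0,6],[0,0,4.4,0,0,0,4],[0,0,4.4,0,0,0,3],[0,0,4.4,0,0,0,2.4]]]' 
python3 -c "
from h import *
plan([.4985,-.3206,.0255],Rt(-5.47))"
```

```text
time: 3.48
ee_pos: [0.4985, -0.3197, 0.2236]
ee_rot: [[-0.996, 0.092, 0.0], [0.092, 0.996, 0.0], [-0.0, 0.0, -1.0]]
force: [0.4, 0.6, 1.4]
finger_gap: 0.996
gripper_force: 0.0
time: 3.9
ee_pos: [0.4983, -0.3187, 0.1814]
ee_rot: [[-0.996, 0.094, 0.0], [0.094, 0.996, -0.0], [-0.0, -0.0, -1.0]]
force: [0.2, -0.1, 0.2]
finger_gap: 0.375
gripper_force: 0.0
t 3.9 plan [-0.04 -0.19  0.12] [-0.01  0.02  0.06] F [ 0.2 -0.1  0.2]
```

```bash

python3 -m inch '[[[0,-0.2,0.1,0,0,0,2.3],[0,-0.2,0.1,0,0,0,1.2],[0,-0.2,0.1,0,0,0,1.2],[0,-0.2,0.1,0,0,0,1.2],[0,-0.2,0.1,0,0,0,1.2]]]' 100
python3 -m inch '[[[0,0,-1,0,0,0,1.0],[0,0,-2,0,0,0,1],[0,0,-4,0,0,0,1],[0,0,-6,0,0,0,1],[0,0,-8,0,0,0,1]]]'
python3 - <<'E'
from h import *
a=read_camera("scene");b=read_camera("top")
for n in("scene","top"):
  for r in regions_of(n,"spatula")[:2]: print(n,r["score"],r["rect"])
a=cv2.resize(a[150:300,60:200],None,fx=4,fy=4);b=cv2.resize(b[110:260,340:440],None,fx=4,fy=4)
im=np.hstack([a,b])[:600]; im=cv2.resize(im,(800,int(im.shape[0]*800/im.shape[1]))); cv2.imwrite("pics/g1.png",im);print(im.shape)
s=observe();print(s["time"],s["ee_pos"],s["ee_rot"],s["force"])
E
```

```text
time: 4.32
ee_pos: [0.4984, -0.321, 0.1815]
ee_rot: [[-0.996, 0.094, 0.002], [0.094, 0.996, -0.002], [-0.003, -0.002, -1.0]]
force: [-0.4, 0.2, 6.2]
finger_gap: 0.182
gripper_force: 98.8
time: 4.73
ee_pos: [0.4979, -0.3206, 0.2618]
ee_rot: [[-0.996, 0.094, 0.001], [0.094, 0.996, -0.0], [-0.001, -0.0, -1.0]]
force: [-0.4, -0.4, -0.3]
finger_gap: 0.183
gripper_force: 98.1
scene 0.59 [89.0, 193.5, 103.7, 250.0]
top 0.78 [407.4, 146.1, 425.0, 229.3]
(500, 800, 3)
4.9333 [ 0.498  -0.3207  0.2609] [[-0.9955  0.0944  0.0015]
 [ 0.0944  0.9955 -0.0013]
 [-0.0016 -0.0011 -1.    ]] [ 0.7148 -0.3812 -0.7142]
```

View pics/g1.png

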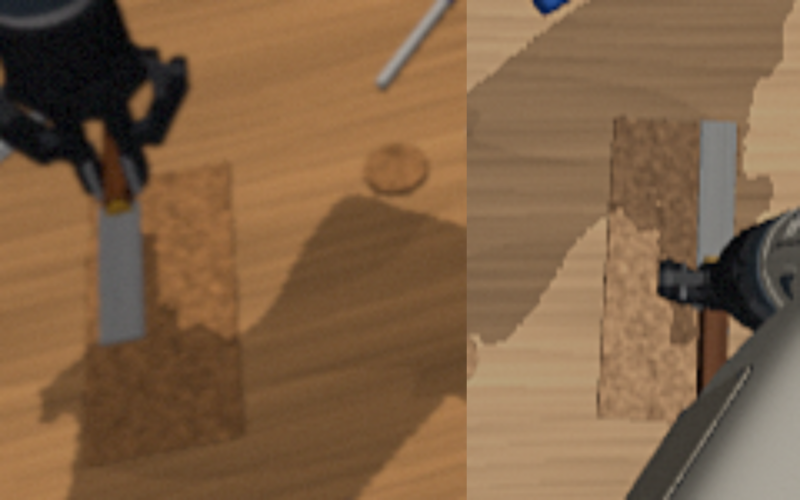

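The spatula is held; the blade tip is at about scene (96.6,252.3) and top (415.4,146.3). I'll check its height and tilt.

```bash
python3 - <<'E'
from h import *
t=tri((96.6,252.3),(415.4,146.3));j=tri((95.4,212.1),(412.7,187.7));print(t,j)
s=observe();R=np.array(s["ee_rot"]);g=s["ee_pos"]+R[:,2]*grasp_offset;print(g)
for z in(.088,.091,.094,.097): print(z,onz("top",(415.4,146.3),z),onz("scene",(96.6,252.3),z))
# grip-relative tip (along, side, up)
v=R.T@(t[0]-g);print("tip in tool",v)
E
```

```text
(array([ 0.6273, -0.333 ,  0.0935]), np.float64(0.003436552599999679)) (array([ 0.5235, -0.3217,  0.0974]), np.float64(0.0011634365532720073))
[ 0.4982 -0.3209  0.1062]
0.088 [ 0.6282 -0.3366  0.088 ] [ 0.6235 -0.3322  0.088 ]
0.091 [ 0.6276 -0.3356  0.091 ] [ 0.6259 -0.3317  0.091 ]
0.094 [ 0.627  -0.3346  0.094 ] [ 0.6283 -0.3312  0.094 ]
0.097 [ 0.6264 -0.3337  0.097 ] [ 0.6308 -0.3307  0.097 ]
tip in tool [-0.1296  0.0001  0.0129]
```

```bash
cat >> h.py <<'E'
YK=-11.4
UK=np.array([np.cos(np.radians(YK)),np.sin(np.radians(YK)),0])
NO=np.array([.5172,-.0234,.055]); HI=NO+UK*.112+[0,0,.005]
TIP=.1285; DN=.0127
def grasp_for_tip(x,z): # tip at x past notch, blade mid height z
    return NO*[1,1,0]+UK*(x-TIP)+[0,0,z+DN]
E
python3 -c "
from h import *
plan(grasp_for_tip(-.04,.11),Rt(YK))"
```

```text
t 4.9333 plan [17.65 31.53 -1.71] [-0.06  0.1   5.99] F [ 0.7 -0.4 -0.7]
```

```bash

python3 -m inch '[[[2,3,-0.5,0,0,0,1],[4,6,-1,0,0,0,1],[6,9,-1.5,0,0,0,1],[8,12,-2,0,0,0,1],[10,15.5,-2,0,0,0,1]]]' 
python3 -m inch '[[[2,3.5,0,0,0,1.5,1],[4,7,0,0,0,3,1],[6,10.5,0,0,0,4.5,1],[7.6,14,0.2,0,0,6,1],[7.6,16,0.3,0,0,6,1]]]' 
python3 -c "
from h import *
plan(grasp_for_tip(-.04,.11),Rt(YK))"
```

```text
time: 5.35
ee_pos: [0.412, -0.1561, 0.2796]
ee_rot: [[-0.995, 0.095, -0.0], [0.095, 0.995, 0.0], [0.0, 0.0, -1.0]]
force: [0.9, 0.3, -0.6]
finger_gap: 0.181
gripper_force: 98.1
time: 5.77
ee_pos: [0.3488, 0.0122, 0.276]
ee_rot: [[-0.98, 0.199, -0.003], [0.199, 0.98, 0.001], [0.003, 0.001, -1.0]]
force: [0.4, -1.4, -0.8]
finger_gap: 0.18
gripper_force: 98.2
t 5.7667 plan [-0.36 -0.16 -0.14] [ 0.03 -0.18 -0.07] F [ 0.4 -1.4 -0.8]
```

Lower by 5.35 cm so the blade is at notch height, then check its position in the images.

```bash

python3 -m inch '[[[-0.2,-0.1,2,0,0,0,1],[-0.4,-0.2,4,0,0,0,1],[-0.4,-0.2,5.35,0,-0.2,0,1],[-0.4,-0.2,5.35,0,-0.2,0,1],[-0.4,-0.2,5.35,0,-0.2,0,1]]]' 
python3 - <<'E'
from h import *
plan(grasp_for_tip(-.04,.055),Rt(YK))
a=read_camera("scene");b=read_camera("top")
s=observe();R=np.array(s["ee_rot"]);g=s["ee_pos"]+R[:,2]*grasp_offset
tip=g+R@[-TIP,0,DN]; print("tip",tip,proj("scene",tip),proj("top",tip), "slot",proj("scene",NO),proj("top",NO))
a=cv2.resize(a[150:270,180:280],None,fx=4,fy=4);b=cv2.resize(b[130:250,250:350],None,fx=4,fy=4)
cv2.imwrite("pics/n1.png",np.hstack([a,b]))
E
```

```text
time: 6.18
ee_pos: [0.3555, 0.0069, 0.2227]
ee_rot: [[-0.98, 0.198, 0.001], [0.198, 0.98, -0.0], [-0.001, 0.0, -1.0]]
force: [0.1, -0.8, 0.9]
finger_gap: 0.182
gripper_force: 98.2
t 6.1833 plan [0.41 0.23 0.03] [ 0.    0.04 -0.02] F [ 0.1 -0.8  0.9]
tip [ 0.4827 -0.019   0.0567] [[226.5538 178.8338]] [[288.8117 208.0105]] slot [[228.9749 189.6001]] [[290.1756 194.4554]]
```

View pics/n1.png

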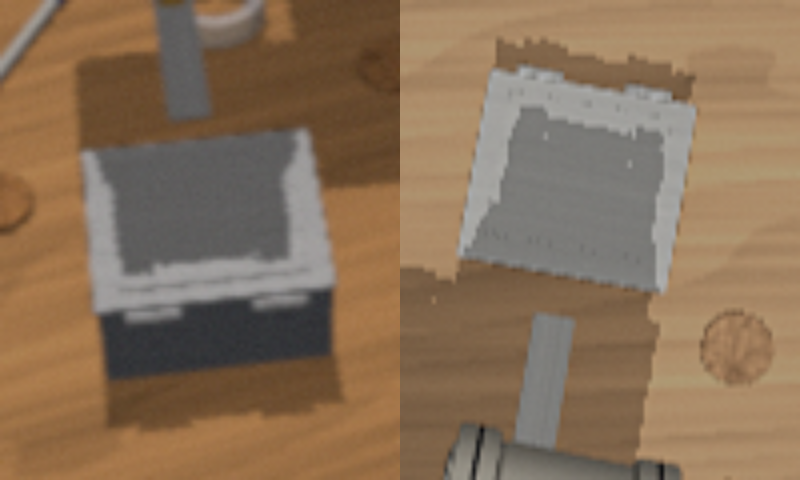

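The blade tip is at about scene (227.2,179.5) and top (288.3,209). The lid's front corners are at scene (200.8,188) and (256.8,182.5), and top (315,203) and (265,193.8). I'll compare their heights.

```bash
python3 - <<'E'
from h import *
print("tip",tri((227.2,179.5),(288.3,209)))
c=[((200.8,188),(315.2,203.)),((256.8,182.5),(265.,194)),((204,227),(323.3,156.5)),((263.5,221),(273,148))]
for a,b in c: print(tri(a,b), proj("top",NO-UK*.012+[0,0,.009]))
E
```

```text
tip (array([ 0.4807, -0.0174,  0.0519]), np.float64(0.000858944293550566))
(array([ 0.4939, -0.0857,  0.0593]), np.float64(2.761612705531444e-05)) [[289.5336 198.7725]]
(array([0.52  , 0.0429, 0.0589]), np.float64(0.005087597619180476)) [[289.5336 198.7725]]
(array([ 0.612 , -0.1093,  0.0619]), np.float64(0.0010747902116376611)) [[289.5336 198.7725]]
(array([0.6375, 0.0189, 0.0593]), np.float64(0.0026219153795177877)) [[289.5336 198.7725]]
```

```bash

python3 -m inch '[[[0,0.2,0.2,0,0,0,1],[-1,0.2,0.2,0,0,0,1],[-2,0.2,0.2,0,0,0,1],[-3,0.2,0.2,0,0,0,1],[-4,0.2,0.2,0,0,0,1]]]'  110
python3 -c "
from h import *
plan(grasp_for_tip(.035,.055),Rt(YK))"
```

```text
time: 6.7
ee_pos: [0.3972, 0.0004, 0.2216]
ee_rot: [[-0.98, 0.198, 0.004], [0.198, 0.98, -0.001], [-0.004, 0.0, -1.0]]
force: [1.2, -0.1, -1.3]
finger_gap: 0.179
gripper_force: 111.0
t 6.7 plan [-2.88  0.04 -0.07] [-0.    0.25 -0.03] F [ 1.2 -0.1 -1.3]
```

```bash

python3 -m inch '[[[-1,0,0,0,0,0,1],[-2,0,0,0,0,0,1],[-3,0,0,0,0,0,1],[-3,0,0,0,0,0,1],[-3,0,0,0,0,0,1]]]'
python3 -c "
from h import *
plan(grasp_for_tip(.035,.055),Rt(YK))
s=observe();print(s['wrist_torque'])
# arc for the tip, level blade: relative to present
for th in (0,10,20,30,45,60,75,90,100):
  t=np.radians(th); r=.077; print(th,'fwd',round(100*(r-r*np.cos(t)),2),'up',round(100*(r*np.sin(t)),2))"
```

```text
time: 7.12
ee_pos: [0.4254, -0.0053, 0.2212]
ee_rot: [[-0.98, 0.198, 0.003], [0.198, 0.98, -0.001], [-0.003, 0.0, -1.0]]
force: [-0.4, 0.3, -1.2]
finger_gap: 0.174
gripper_force: 111.0
t 7.1167 plan [-0.    0.04 -0.12] [ 0.    0.16 -0.03] F [-0.4  0.3 -1.2]
[-0.0032  0.0191  0.0033]
0 fwd 0.0 up 0.0
10 fwd 0.12 up 1.34
20 fwd 0.46 up 2.63
30 fwd 1.03 up 3.85
45 fwd 2.26 up 5.44
60 fwd 3.85 up 6.67
75 fwd 5.71 up 7.44
90 fwd 7.7 up 7.7
100 fwd 9.04 up 7.58
```

```bash

python3 -m inch '[[[0,0,-0.5,0,0,0,1],[0,0,-1,0,0,0,1],[-0.1,0,-1.7,0,0,0,1],[-0.25,0,-2.4,0,0,0,1],[-0.5,0,-3.1,0,0,0,1]]]'
python3 - <<'E'
from h import *
plan(grasp_for_tip(.035,.055),Rt(YK));s=observe();print(s["wrist_torque"])
a=read_camera("scene");b=read_camera("top")
a=cv2.resize(a[150:270,180:280],None,fx=4,fy=4);b=cv2.resize(b[130:250,250:350],None,fx=4,fy=4)
cv2.imwrite("pics/n2.png",np.hstack([a,b]))
E
```

```text
time: 7.53
ee_pos: [0.4292, -0.006, 0.2531]
ee_rot: [[-0.98, 0.198, 0.002], [0.198, 0.98, -0.0], [-0.002, 0.0, -1.0]]
force: [-3.0, 0.4, -2.9]
finger_gap: 0.177
gripper_force: 110.9
t 7.5333 plan [0.38 0.03 3.07] [ 0.    0.13 -0.01] F [-3.   0.4 -2.9]
[0.2081 0.9285 0.0028]
```

View pics/n2.png

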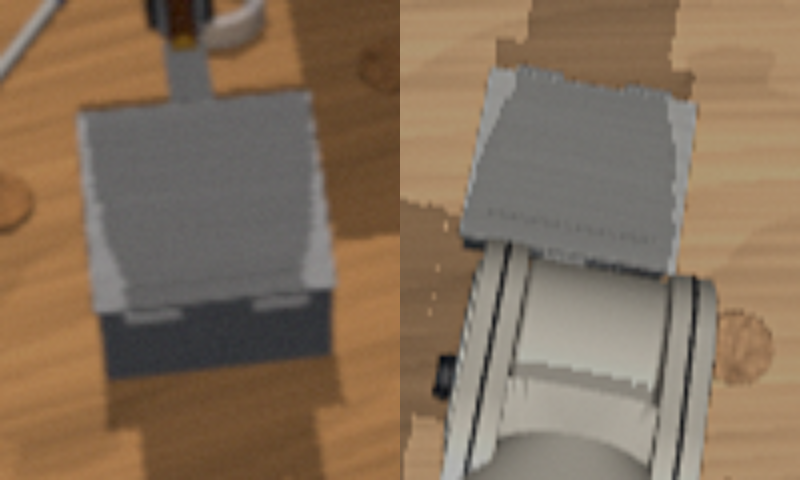

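The lid is ajar at about 20°, with the blade under it. Following the arc.

```bash

python3 -m inch '[[[-0.25,0,-0.6,0,0,0,1],[-0.57,0,-1.2,0,0,0,1],[-1.0,0,-1.8,0,0,0,1],[-1.4,0,-2.4,0,0,0,1],[-1.9,0,-2.9,0,0,0,1]]]'
python3 -m inch '[[[-0.5,0,-0.4,0,0,0,1],[-1,0,-0.8,0,0,0,1],[-1.6,0,-1.2,0,0,0,1],[-2.5,0,-1.6,0,0,0,1],[-3.4,0,-1.9,0,0,0,1]]]'
python3 -c "
from h import *
plan(grasp_for_tip(.035,.055),Rt(YK))
s=observe();print(s['wrist_torque'])
a=read_camera('scene');b=read_camera('top')
a=cv2.resize(a[120:240,180:280],None,fx=4,fy=4);b=cv2.resize(b[130:250,250:350],None,fx=4,fy=4)
cv2.imwrite('pics/n3.png',np.hstack([a,b]))"
```

```text
time: 8.05
ee_pos: [0.4489, -0.01, 0.2823]
ee_rot: [[-0.98, 0.198, 0.004], [0.198, 0.98, -0.001], [-0.004, -0.0, -1.0]]
force: [-2.7, 0.2, -0.5]
finger_gap: 0.178
gripper_force: 111.1
time: 8.47
ee_pos: [0.4825, -0.0168, 0.3012]
ee_rot: [[-0.98, 0.198, 0.004], [0.198, 0.98, -0.001], [-0.004, -0.0, -1.0]]
force: [-1.0, 0.0, -1.1]
finger_gap: 0.175
gripper_force: 111.2
t 8.4667 plan [5.85 0.04 7.86] [-0.    0.25 -0.02] F [-1.   0.  -1.1]
[ 0.0395  0.3435 -0.0844]
```

View pics/n3.png

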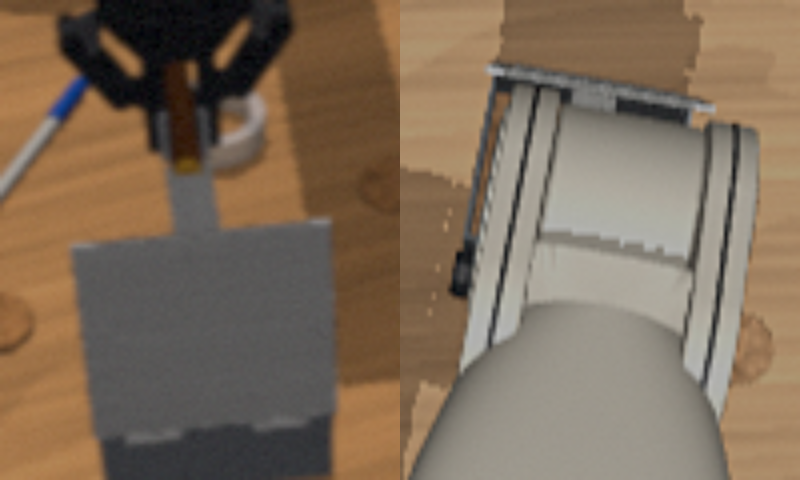

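```bash

python3 -m inch '[[[-1,0,-0.1,0,0,0,1],[-2,0,-0.2,0,0,0,1],[-3,0,-0.2,0,0,0,1],[-4,0,-0.2,0,0,0,1],[-5,0,-0.2,0,0,0,1]]]'
python3 -m inch '[[[-0.5,0,0,0,0,0,1],[-0.5,0,0,0,0,0,1],[0,0,0,0,0,0,1],[2,0,-0.5,0,0,0,1],[4,0,-1,0,0,0,1]]]'
python3 -m inch '[[[2.5,0,0,0,0,0,1],[5,0,0,0,0,0,1],[8,0,-0.5,0,0,0,1],[11,0,-1,0,0,0,1],[13,0,-1,0,0,0,1]]]'
python3 -c "
from h import *
a=read_camera('scene');b=read_camera('top')
for n in('scene','top'):
  for q in('lid','brooch','mat','spatula'):
    for r in regions_of(n,q)[:2]: print(n,q,round(r['score'],2),r['rect'])
a=cv2.resize(a[150:270,180:280],None,fx=4,fy=4);b=cv2.resize(b[110:230,250:350],None,fx=4,fy=4)
cv2.imwrite('pics/n4.png',np.hstack([a,b]))"
```

```text
time: 8.98
ee_pos: [0.5319, -0.0268, 0.3027]
ee_rot: [[-0.98, 0.198, 0.004], [0.198, 0.98, -0.001], [-0.004, 0.0, -1.0]]
force: [0.4, 1.0, 0.1]
finger_gap: 0.177
gripper_force: 111.2
time: 9.4
ee_pos: [0.4905, -0.0184, 0.3122]
ee_rot: [[-0.98, 0.198, 0.002], [0.198, 0.98, -0.0], [-0.002, -0.0, -1.0]]
force: [-0.3, -0.2, -0.1]
finger_gap: 0.178
gripper_force: 111.1
time: 9.82
ee_pos: [0.3608, 0.008, 0.3226]
ee_rot: [[-0.98, 0.198, 0.003], [0.198, 0.98, -0.001], [-0.003, 0.0, -1.0]]
force: [0.5, 0.2, -0.8]
finger_gap: 0.176
gripper_force: 111.1
scene lid 0.59 [204.2, 223.6, 271.6, 243.5]
scene lid 0.21 [217.3, 215.3, 233.2, 225.9]
scene brooch 0.74 [218.3, 215.4, 232.1, 225.6]
scene brooch 0.6 [205.1, 220.3, 273.5, 240.6]
scene mat 0.67 [84.5, 197.8, 131.9, 289.8]
scene mat 0.18 [204.0, 187.4, 272.5, 247.0]
scene spatula 0.59 [321.4, 126.1, 342.9, 168.1]
top lid 0.92 [273.0, 103.0, 334.0, 158.1]
top brooch 0.48 [293.6, 168.1, 308.4, 187.0]
top mat 0.96 [381.9, 146.8, 420.3, 236.5]
top spatula 0.65 [280.3, 205.1, 296.3, 242.1]
```

View pics/n4.png

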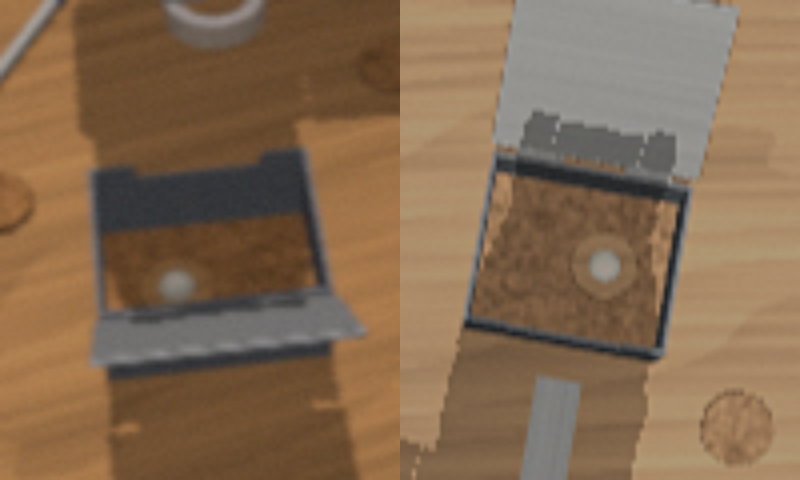

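The lid is fully open. The stone is at scene (224.3,220.8) and top (301,176.5). Returning the spatula.

```bash
python3 -c "
from h import *
print('stone',tri((224.3,220.8),(301,176.5)),onz('top',(301,176.5),.021),onz('scene',(224.3,220.8),.021))
for n in('scene','top'):
  for q in('brooch_stone',):
    for r in regions_of(n,q)[:1]: print(n,r['rect'])
plan([.5,-.3208,.12],Rt(-5.47))"
```

```text
stone (array([ 0.569 , -0.0543,  0.0107]), np.float64(0.002747299689978055)) [ 0.5673 -0.0548  0.021 ] [ 0.5776 -0.0548  0.021 ]
scene [216.5, 216.9, 232.0, 228.9]
top [289.0, 170.8, 307.7, 184.3]
t 10.4167 plan [-19.78 -29.45   4.78] [-0.01  0.16 -5.95] F [-0.1 -0.2 -1.3]
```

```bash

python3 -m inch '[[[-2,-3,0,0,0,-1.2,1],[-4,-6,0,0,0,-2.4,1],[-6,-9,0,0,0,-3.6,1],[-8,-12,0,0,0,-4.8,1],[-10,-15,0,0,0,-6,1]]]'
python3 -m inch '[[[-2,-3,1,0,0,0,1],[-4,-6,2,0,0,0,1],[-6,-9,3,0,0,0,1],[-8,-12,4,0,0,0,1],[-9,-14,4.8,0,0,0,1]]]'
python3 -c "
from h import *
plan([.5,-.3208,.0268],Rt(-5.47))"
```

```text
time: 10.83
ee_pos: [0.4328, -0.1615, 0.3224]
ee_rot: [[-0.996, 0.093, 0.003], [0.093, 0.996, -0.001], [-0.003, -0.0, -1.0]]
force: [0.5, -0.2, -0.2]
finger_gap: 0.178
gripper_force: 111.1
time: 11.25
ee_pos: [0.5102, -0.3106, 0.2732]
ee_rot: [[-0.995, 0.095, 0.003], [0.095, 0.995, -0.001], [-0.003, -0.0, -1.0]]
force: [-0.1, 0.5, -1.6]
finger_gap: 0.178
gripper_force: 111.1
t 11.25 plan [ 0.95 -1.1   9.17] [-0.02  0.19 -0.01] F [-0.1  0.5 -1.6]
```

```bash

python3 -m inch '[[[0.3,-0.6,2.5,0,0,0,1],[0.5,-1.1,5,0,0,0,1],[0.5,-1.1,7,0,0.2,0,1],[0.5,-1.1,8,0,0.2,0,1],[0.5,-1.1,8.7,0,0.2,0,1]]]'
python3 -m inch '[[[0,0,0.2,0,0,0,1],[0,0,0.4,0,0,0,1],[0,0,0.4,0,0,0,1],[0,0,0.4,0,0,0,2],[0,0,0.4,0,0,0,3]]]'
python3 -m inch '[[[0,0,0,0,0,0,4],[0,0,0,0,0,0,4],[0,0,-1,0,0,0,5],[0,0,-3,0,0,0,6],[0,0,-6,0,0,0,8]]]'
python3 -m inch '[[[0,0,-4,0,0,0,8],[0,2,-8,0,0,0,8],[0,6,-12,0,0,0,8],[0,10,-13,0,0,0,8],[0,14,-13,0,0,0,8]]]'
python3 -c "
from h import *
a=read_camera('scene');b=read_camera('top')
for n in('scene','top'):
  for q in('lid','brooch','spatula','lamp','disc'):
    for r in regions_of(n,q)[:2]: print(n,q,round(r['score'],2),r['rect'])
a=cv2.resize(a[150:300,70:220],None,fx=2.6,fy=2.6);b=cv2.resize(b[110:260,300:450],None,fx=2.6,fy=2.6)
cv2.imwrite('pics/n5.png',np.hstack([a,b]))"
```

```text
time: 11.67
ee_pos: [0.5029, -0.3181, 0.1862]
ee_rot: [[-0.996, 0.095, -0.002], [0.095, 0.996, 0.001], [0.002, 0.001, -1.0]]
force: [0.6, 0.4, -1.0]
finger_gap: 0.175
gripper_force: 111.2
time: 12.08
ee_pos: [0.5033, -0.3182, 0.185]
ee_rot: [[-0.996, 0.094, 0.001], [0.094, 0.996, -0.001], [-0.001, -0.001, -1.0]]
force: [-0.3, 0.5, 0.2]
finger_gap: 0.35
gripper_force: 0.0
time: 12.5
ee_pos: [0.5025, -0.3177, 0.2432]
ee_rot: [[-0.996, 0.095, -0.003], [0.095, 0.996, 0.002], [0.003, 0.002, -1.0]]
force: [0.6, 0.2, -0.3]
finger_gap: 0.821
gripper_force: 0.0
time: 12.92
ee_pos: [0.515, -0.191, 0.3768]
ee_rot: [[-0.995, 0.097, 0.005], [0.096, 0.995, -0.003], [-0.006, -0.003, -1.0]]
force: [0.7, 0.8, 0.2]
finger_gap: 0.931
gripper_force: 0.0
scene lid 0.9 [205.8, 220.5, 273.3, 241.1]
scene brooch 0.58 [216.5, 215.3, 231.9, 225.5]
scene spatula 0.96 [102.9, 203.5, 114.6, 275.0]
scene spatula 0.59 [204.0, 188.4, 270.3, 242.8]
scene lamp 0.59 [322.7, 124.5, 344.5, 167.8]
scene disc 0.69 [318.7, 158.7, 353.9, 179.0]
scene disc 0.67 [354.2, 137.2, 388.3, 159.1]
top lid 0.72 [272.9, 105.0, 333.0, 154.9]
top brooch 0.68 [293.1, 169.7, 309.2, 186.1]
top lamp 0.85 [162.5, 208.9, 187.4, 223.0]
top lamp 0.5 [268.1, 102.0, 334.9, 204.5]
top disc 0.97 [162.0, 195.8, 194.5, 234.7]
top disc 0.67 [114.0, 211.4, 144.6, 246.2]
```

View pics/n5.png

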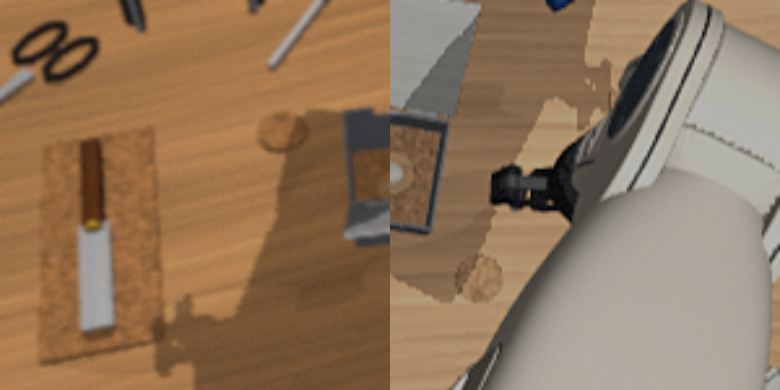

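The spatula lies flat on its mat and the lid is open. Next I'll locate the lamp precisely.

```bash
python3 - <<'E'
from h import *
t=cv2.imread("pics/top0.png").astype(int); s=cv2.imread("pics/scene0.png").astype(int)
r=t[195:235,155:195]; m=(r.min(2)>150); n,l,st,c=cv2.connectedComponentsWithStats(m.astype(np.uint8)); i=1+np.argmax(st[1:,4]); ct=c[i]+[155,195]; print("lamp top",st[i],ct,onz("top",ct,.133))
# brown disc + lamp blob in top: dark-brown mask
m=(r.sum(2)<190); m=cv2.morphologyEx(m.astype(np.uint8),2,np.ones((3,3))); n,l,st,c=cv2.connectedComponentsWithStats(m); i=1+np.argmax(st[1:,4]); print("disc",st[i],c[i]+[155,195])
cn=max(cv2.findContours((l==i).astype(np.uint8),0,2)[0],key=cv2.contourArea); (cx,cy),rad=cv2.minEnclosingCircle(cn); cd=(cx+155,cy+195); print(cd,rad,onz("top",cd,.008))
r=s[120:180,310:360]; m=(r.min(2)>110); n,l,st,c=cv2.connectedComponentsWithStats(m.astype(np.uint8)); print([(a.tolist(),b+[310,120]) for a,b in zip(st[1:],c[1:]) if a[4]>8])
plan([.4745,.2695,.2],Rt(YK))
E
```

```text
lamp top [ 9 12 10 11 84] [168.2381 212.0238] [0.4736 0.2698 0.133 ]
disc [  5   2  34  33 648] [177.4028 213.7207]
(176.60815048217773, 212.93103408813477) 16.889421463012695 [0.479  0.2741 0.008 ]
[([22, 4, 10, 7, 51], array([336.8039, 127.2745]))]
t 13.5167 plan [ 8.45 45.57  1.73] [-0.01 -0.04  5.91] F [ 0.5  0.3 -0.2]
```

```bash

python3 -m inch '[[[0.8,4,0,0,0,1,8.5],[1.6,8,0,0,0,2,8.5],[2.4,12,0,0,0,3,8.5],[3.2,16,0,0,0,4,8.5],[4,20,0,0,0,6,8.5]]]'
python3 -m inch '[[[0,4,0.3,0,0,0,8.5],[0,8,0.6,0,0,0,8.5],[0,12,0.9,0,0,0,8.5],[0,16,1.2,0,0,0,8.5],[0,20,1.6,0,0,0,8.5]]]'
python3 -c "
from h import *
plan([.475,.270,.2],Rt(YK))"
```

```text
time: 13.93
ee_pos: [0.4937, 0.0127, 0.3723]
ee_rot: [[-0.98, 0.2, -0.0], [0.2, 0.98, -0.0], [0.0, -0.0, -1.0]]
force: [1.1, -0.2, -0.7]
finger_gap: 0.994
gripper_force: 0.0
time: 14.35
ee_pos: [0.534, 0.2093, 0.3562]
ee_rot: [[-0.98, 0.199, 0.0], [0.199, 0.98, -0.0], [-0.0, -0.0, -1.0]]
force: [0.5, -0.5, 0.6]
finger_gap: 1.0
gripper_force: 0.0
t 14.35 plan [6.98 4.78 0.15] [-0.02  0.02 -0.05] F [ 0.5 -0.5  0.6]
```

```bash

python3 -m inch '[[[2.5,1.7,0,0,0,0,8.5],[5,3.4,0,0,0,0,8.5],[7,4.8,0,0,0,0,8.5],[7,4.8,0,0,0,0,8.5],[7,4.8,1,0,0,0,8.5]]]'
python3 -m inch '[[[0,0,2.5,0,0,0,8.5],[0,0,5,0,0,0,8.5],[0,0,7.5,0,0,0,8.5],[0,0,9,0,0,0,8.5],[0,0,9,0,0,0,8.5]]]'
python3 -c "
from h import *
plan([.475,.270,.1],Rt(YK))"
```

```text
time: 14.77
ee_pos: [0.4745, 0.2692, 0.3475]
ee_rot: [[-0.981, 0.196, 0.003], [0.196, 0.981, 0.001], [-0.003, 0.001, -1.0]]
force: [0.6, -0.1, 0.3]
finger_gap: 0.992
gripper_force: 0.0
time: 15.18
ee_pos: [0.4745, 0.267, 0.2524]
ee_rot: [[-0.98, 0.2, -0.005], [0.2, 0.98, -0.003], [0.005, -0.004, -1.0]]
force: [-0.2, 0.2, 0.4]
finger_gap: 0.998
gripper_force: 0.0
t 15.1833 plan [ 0.02  0.31 -0.24] [-0.21 -0.28 -0.12] F [-0.2  0.2  0.4]
```

```bash

python3 -m inch '[[[0,0.2,0,0,0,0,6],[0,0.2,0,0,0,0,4.5],[0,0.2,0,0,0,0,3.5],[0,0.2,0,0,0,0,2.8],[0,0.2,0,0,0,0,2.2]]]' 60
python3 -m inch '[[[0,0,0,0,0,0,2],[0,0,0,0,0,0,2],[0,0,0,0,0,0,2],[0,0,0,0,0,0,2],[0,0,0,0,0,0,2]]]' 60
python3 -m inch '[[[0,0,-2,0,0,0,2],[0,0,-4,0,0,0,2],[0,0,-6,0,0,0,2],[0,0,-8,0,0,0,2],[0,0,-10,0,0,0,2]]]'
python3 -c "
from h import *
a=read_camera('scene');b=read_camera('top')
s=observe();print(s['time'],s['ee_pos'],s['ee_rot'],s['force'])
plan([.569,-.0545,.172],Rt(YK))
a=cv2.resize(a[80:200,280:400],None,fx=3.3,fy=3.3);b=cv2.resize(b[170:290,110:230],None,fx=3.3,fy=3.3)
cv2.imwrite('pics/n6.png',np.hstack([a,b]))"
```

```text
time: 15.6
ee_pos: [0.4752, 0.2704, 0.2571]
ee_rot: [[-0.98, 0.198, 0.001], [0.198, 0.98, 0.0], [-0.001, 0.0, -1.0]]
force: [-1.2, -2.1, 17.8]
finger_gap: 0.299
gripper_force: 33.9
time: 16.02
ee_pos: [0.4752, 0.2704, 0.2572]
ee_rot: [[-0.98, 0.198, 0.002], [0.198, 0.98, -0.0], [-0.002, 0.0, -1.0]]
force: [-0.1, -1.6, 5.9]
finger_gap: 0.293
gripper_force: 58.6
time: 16.43
ee_pos: [0.4748, 0.2704, 0.3573]
ee_rot: [[-0.98, 0.198, -0.0], [0.198, 0.98, -0.0], [0.0, -0.0, -1.0]]
force: [1.3, 1.6, -0.8]
finger_gap: 0.29
gripper_force: 59.0
16.5333 [0.4754 0.2706 0.3594] [[-0.9802  0.1978  0.0048]
 [ 0.1978  0.9802  0.0015]
 [-0.0044  0.0025 -1.    ]] [ 0.2952  1.3541 -0.7399]
t 16.5333 plan [-15.59 -30.03   3.27] [ 0.14  0.25 -0.01] F [ 0.3  1.4 -0.7]
```

View pics/n6.png

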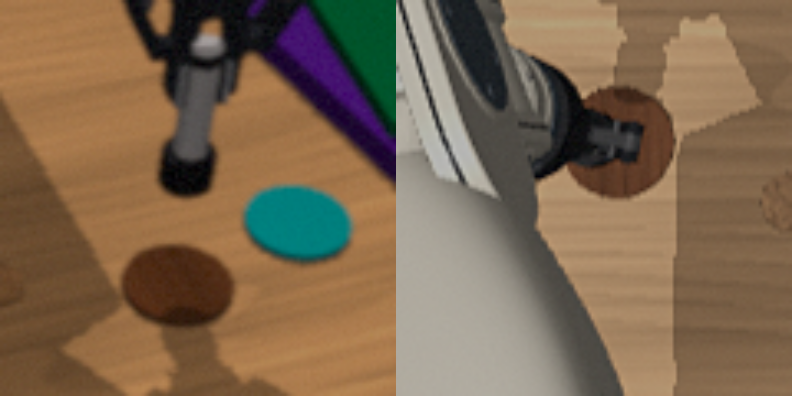

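Lamp held straight (head at scene ~(337,134)); disc centre at top ~(178.2,212.7). Moving above the stone.

```bash

python3 -m inch '[[[-1.9,-3.5,0,0,0,0,2],[-3.8,-7,0,0,0,0,2],[-5.7,-10.5,0,0,0,0,2],[-7.6,-14,0,0,0,0,2],[-9,-17,0,0,0,0,2]]]'
python3 -m inch '[[[-1.9,-3.5,0,0,0,0,2],[-3.8,-7,0.5,0,0,0,2],[-5.7,-10.5,1,0,0,0,2],[-6.6,-13,1.5,0,0,0,2],[-6.6,-13,2.5,0,0,0,2]]]'
python3 -m inch '[[[0,0,0.5,0,0,0,2],[0,0,0.8,0,0,0,2],[0,0,0.8,0,0,0,2],[0,0,0.8,0,0,0,2],[0,0,0.8,0,0,0,2]]]'
python3 -c "
from h import *
a=read_camera('scene');b=read_camera('top')
s=observe();R=np.array(s['ee_rot']);g=s['ee_pos']+R[:,2]*grasp_offset; l=g+R[:,2]*.0945
print(s['time'],'lens',l,proj('scene',l),R[:,2])
plan([.569,-.0545,.172],Rt(YK))
for r in regions_of('scene','lamp')[:2]: print(r['score'],r['rect'])
for r in regions_of('scene','brooch')[:2]: print(r['score'],r['rect'])
for r in regions_of('top','brooch')[:2]: print(r['score'],r['rect'])
a=cv2.resize(a[130:260,170:300],None,fx=3,fy=3);b=cv2.resize(b[100:230,240:370],None,fx=3,fy=3)
cv2.imwrite('pics/n7.png',np.hstack([a,b]))"
```

```text
time: 16.95
ee_pos: [0.5299, 0.0838, 0.3554]
ee_rot: [[-0.98, 0.198, -0.001], [0.198, 0.98, -0.001], [0.001, -0.001, -1.0]]
force: [1.0, 1.2, -1.4]
finger_gap: 0.287
gripper_force: 59.3
time: 17.37
ee_pos: [0.5695, -0.0592, 0.3304]
ee_rot: [[-0.979, 0.202, 0.0], [0.202, 0.979, -0.002], [-0.001, -0.002, -1.0]]
force: [0.3, 0.1, -1.5]
finger_gap: 0.286
gripper_force: 59.4
time: 17.78
ee_pos: [0.5685, -0.0535, 0.3238]
ee_rot: [[-0.981, 0.196, 0.001], [0.196, 0.981, -0.0], [-0.001, -0.0, -1.0]]
force: [0.1, 1.0, -1.1]
finger_gap: 0.29
gripper_force: 59.4
17.8833 lens [ 0.5688 -0.054   0.0747] [[222.2118 202.7447]] [ 0.0008 -0.0006 -1.    ]
t 17.8833 plan [-0.06 -0.06 -0.28] [-0.02  0.05  0.05] F [ 0.1 -0.2 -1.6]
0.65 [212.7, 159.2, 233.3, 207.3]
0.64 [218.9, 215.0, 232.4, 226.4]
```

View pics/n7.png

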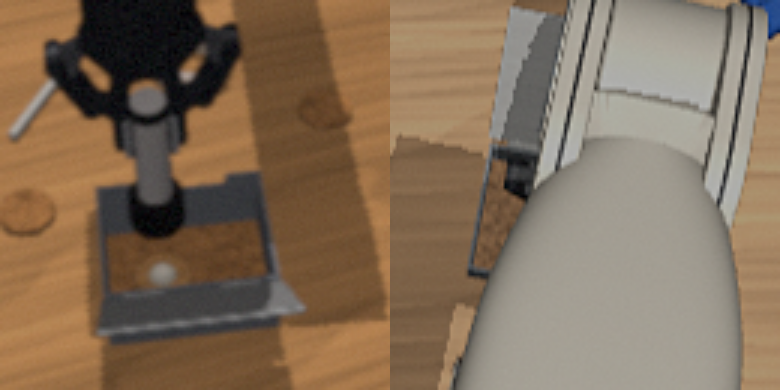

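The lens is about 5 cm above the stone (scene lens ~(222.7,204.3), stone ~(224.3,221)). After a 2 mm correction I'll hold.

```bash

python3 -m inch '[[[-0.15,-0.15,0,0,0,0,2],[-0.15,-0.15,0,0,0,0,2],[-0.15,-0.15,0,0,0,0,2],[-0.15,-0.15,0,0,0,0,2],[-0.15,-0.15,0,0,0,0,2]]]' >/dev/null
for i in 1 2 3 4 5 6; do python3 -m inch '[[[0,0,0,0,0,0,2],[0,0,0,0,0,0,2],[0,0,0,0,0,0,2],[0,0,0,0,0,0,2],[0,0,0,0,0,0,2]]]' | grep -E 'time|ee_pos'; done
python3 -c "
from h import *
for r in regions_of('scene','lid')[:1]: print(r['score'],r['rect'])
plan([.478,.272,.2],Rt(YK))"
```

```text
time: 18.87
ee_pos: [0.5697, -0.0564, 0.3233]
time: 19.28
ee_pos: [0.5698, -0.0563, 0.3233]
time: 19.7
ee_pos: [0.5697, -0.0563, 0.3234]
time: 20.12
ee_pos: [0.5697, -0.0564, 0.3234]
time: 20.53
ee_pos: [0.5697, -0.0563, 0.3234]
time: 20.95
ee_pos: [0.5697, -0.0563, 0.3234]
0.85 [204.6, 221.3, 272.8, 241.3]
t 21.0 plan [15.49 30.37 -3.15] [-0.02  0.   -0.02] F [-0.3  0.2 -1.1]
```

```bash

python3 -m inch '[[[0,0,-2,0,0,0,2],[0,0,-3.2,0,0,0,2],[1.9,3.5,-3.2,0,0,0,2],[3.8,7,-3.2,0,0,0,2],[5.7,10.5,-3.2,0,0,0,2]]]'
python3 -m inch '[[[2,3.8,0,0,0,0,2],[4,7.6,0,0,0,0,2],[6,11.4,0,0,0,0,2],[8,15.2,0,0,0,0,2],[9.8,19.8,0,0,0,0,2]]]'
python3 -m inch '[[[0,0,0,0,0,0,2],[0,0,0,0,0,0,2],[0,0,0,0,0,0,2],[0,0,0,0,0,0,2]]]'
python3 -c "
from h import *
plan([.477,.272,.1025],Rt(YK))"
```

```text
time: 21.42
ee_pos: [0.5342, 0.0585, 0.3554]
ee_rot: [[-0.98, 0.2, 0.0], [0.2, 0.98, -0.0], [-0.0, -0.0, -1.0]]
force: [0.8, 0.3, -1.8]
finger_gap: 0.287
gripper_force: 59.5
time: 21.83
ee_pos: [0.4787, 0.2605, 0.3556]
ee_rot: [[-0.98, 0.198, 0.0], [0.198, 0.98, -0.0], [-0.0, -0.0, -1.0]]
force: [1.9, 0.6, -2.1]
finger_gap: 0.292
gripper_force: 59.5
time: 22.17
ee_pos: [0.4804, 0.2579, 0.3552]
ee_rot: [[-0.98, 0.199, -0.0], [0.199, 0.98, -0.001], [-0.0, -0.001, -1.0]]
force: [0.5, 0.0, -1.7]
finger_gap: 0.294
gripper_force: 59.7
t 22.1667 plan [0.62 1.32 9.8 ] [-0.04  0.   -0.08] F [ 0.5  0.  -1.7]
```

```bash

python3 -m inch '[[[0.6,1.3,2.5,0,0,0,2],[0.6,1.3,5,0,0,0,2],[0.6,1.3,7.5,0,0,0,2],[0.6,1.3,8.7,0,0,0,2],[0.6,1.3,9.2,0,0,0,2]]]'
python3 -m inch '[[[0,0,0.2,0,0,0,2],[0,0,0.4,0,0,0,2],[0,0,0.6,0,0,0,2],[0,0,0.6,0,0,0,2],[0,0,0.6,0,0,0,2]]]'
python3 -c "
from h import *
plan([.477,.272,.1025],Rt(YK))"
```

```text
time: 22.58
ee_pos: [0.4769, 0.271, 0.2611]
ee_rot: [[-0.98, 0.2, -0.003], [0.2, 0.98, -0.002], [0.003, -0.002, -1.0]]
force: [-0.8, 0.6, -1.1]
finger_gap: 0.29
gripper_force: 59.9
time: 23.0
ee_pos: [0.477, 0.2726, 0.2579]
ee_rot: [[-0.98, 0.198, 0.001], [0.198, 0.98, 0.0], [-0.001, 0.0, -1.0]]
force: [0.7, 0.5, -0.8]
finger_gap: 0.287
gripper_force: 59.9
t 23.0 plan [-0.01 -0.06  0.07] [ 0.01  0.06 -0.03] F [ 0.7  0.5 -0.8]
```

```bash

python3 -m inch '[[[0,0,0.1,0,0,0,2],[0,0,0.1,0,0,0,2.4],[0,0,0.1,0,0,0,3],[0,0,0.1,0,0,0,4],[0,0,0.1,0,0,0,6]]]'
python3 -m inch '[[[0,0,0,0,0,0,8.5],[0,0,0,0,0,0,8.5],[0,0,0,0,0,0,8.5],[0,0,-2,0,0,0,8.5],[0,0,-5,0,0,0,8.5]]]'
python3 -m inch '[[[0,0,-4,0,0,0,8.5],[0,0,-8,0,0,0,8.5],[0,0,-10,0,0,0,8.5],[3,0,-10,0,0,0,8.5],[7,0,-10,0,0,0,8.5]]]'
python3 -m inch '[[[3,0,0,0,0,0,8.5],[6,2,0,0,0,0,8.5],[6,6,0,0,0,0,8.5],[6,8,0,0,0,0,8.5],[6,8,0,0,0,0,8.5]]]'
python3 -c "
from h import *
a=read_camera('scene');b=read_camera('top')
s=observe();print(s['time'],s['ee_pos'],s['force'])
cv2.imwrite('pics/n8.png',np.vstack([cv2.resize(a[100:290,60:400],(760,425))]))
for q in('lamp','disc','spatula','lid','brooch'):
  for n in('scene','top'):
    for r in regions_of(n,q)[:2]: print(n,q,round(r['score'],2),r['rect'])"
```

```text
time: 23.42
ee_pos: [0.4769, 0.2728, 0.2564]
ee_rot: [[-0.98, 0.198, 0.0], [0.198, 0.98, -0.0], [-0.0, -0.0, -1.0]]
force: [-0.1, 0.6, 1.0]
finger_gap: 0.587
gripper_force: 0.0
time: 23.83
ee_pos: [0.4762, 0.2724, 0.3043]
ee_rot: [[-0.98, 0.198, -0.005], [0.198, 0.98, -0.002], [0.005, -0.003, -1.0]]
force: [1.2, 0.9, 0.7]
finger_gap: 0.996
gripper_force: 0.0
time: 24.25
ee_pos: [0.4096, 0.2864, 0.407]
ee_rot: [[-0.98, 0.201, 0.003], [0.201, 0.98, 0.001], [-0.002, 0.001, -1.0]]
force: [-0.7, 0.8, 0.3]
finger_gap: 0.996
gripper_force: 0.0
time: 24.67
ee_pos: [0.3652, 0.3798, 0.4059]
ee_rot: [[-0.981, 0.195, 0.0], [0.195, 0.981, 0.001], [-0.0, 0.001, -1.0]]
force: [-1.1, -0.6, -0.5]
finger_gap: 0.995
gripper_force: 0.0
24.7667 [0.365  0.3774 0.4058] [-0.4044 -0.7915 -0.0247]
scene lamp 0.77 [321.7, 127.4, 344.2, 170.4]
scene lamp 0.6 [216.3, 218.0, 233.1, 225.4]
top lamp 0.6 [160.2, 206.0, 186.1, 224.8]
top lamp 0.23 [274.2, 103.7, 334.3, 158.2]
scene disc 0.27 [86.0, 200.9, 133.7, 286.5]
top disc 0.86 [113.2, 209.6, 142.1, 245.9]
top disc 0.56 [162.1, 193.7, 191.7, 231.7]
scene spatula 0.65 [100.3, 204.1, 114.1, 275.8]
top spatula 0.84 [399.2, 149.3, 411.3, 230.4]
scene lid 0.55 [204.7, 223.6, 272.0, 238.6]
top lid 0.78 [274.2, 103.2, 332.9, 157.4]
top lid 0.19 [394.4, 150.9, 410.5, 228.9]
scene brooch 0.45 [216.7, 214.3, 228.0, 224.2]
top brooch 0.5 [292.2, 169.0, 309.5, 183.9]
```

View pics/n8.png

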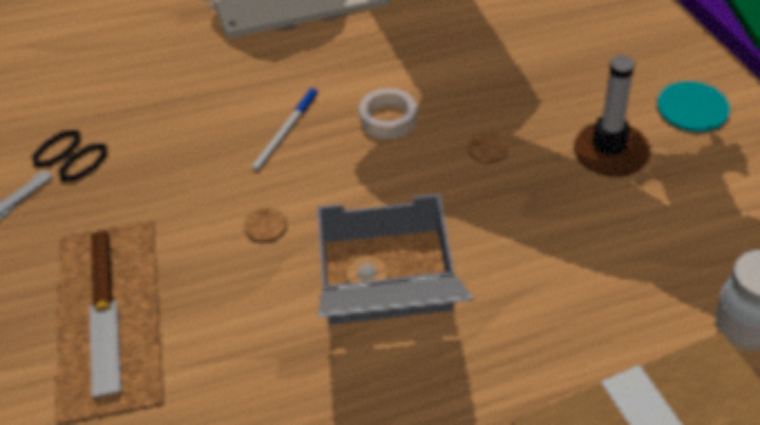

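The lamp stands upright on its brown disc (view ~(612,140)), the spatula lies flat on its mat (~(103,310)), the lid is open and the brooch and blanks are in place. Handing in.

```bash
python3 -c "
from cell import job_done
print(job_done())"
```

```text
the job is handed in; nothing more can be done
None
```

The job is handed in at about 25 s of the 72 s limit: the last picture shows the lid fully open, the spatula flat on its mat, the lamp upright on its disc after holding over the stone for about 2.5 s, and the brooch and blanks in place; no verdict was returned.

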